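# Close the lamp control box and hold its cover down

### The job

On the pavilion's offering table the lamp control box stands part open: first slide its aluminium cover fully home against the end stop, then turn the yellow quarter-turn wing clockwise until its slot lines up with the two red marks on the cover. After that press the cover down flush with the box's frame against its springs and finish while still holding it pressed there, so that it can be locked from below; do not let go at the end, and leave the offerings and tools around it where they are.

Things in the scene. Friction and masses are not known exactly. Their poses are not given: they have to be found in the camera images.
- lampbox: dark red steel box fixed to the table, 190 (x) by 240 (y) by 75 mm high, its frame's top at 75 mm; origin at the centre of its underside. The cover slides along its y axis; the end stop is a bar on its +y rim, 83 mm high. It is turned up to 0.35 rad about the vertical from place to place.
- cover (a joint): how far the aluminium cover stands open along its slide, m: 0 = home against the end stop, up to 0.1 open, when the cover overhangs the box's -y side. To close it, push it towards the box's +y. It needs about 2 N and stays where it is left. The cover's plate is 150 (x) by 200 (y) by 6 mm, centred on the box when home; its top is 83 mm above the table when raised, 75 mm when pressed fully down.
- panel (a joint): how far the cover's plate is pressed down, m: 0 = raised on its springs, 0.008 = fully down, flush with the frame. The springs push it up with about 3 N when raised and 8 N when fully down, and raise it again when released. With the cover not home or the slot not aligned, the fastener's cross bar rests on the frame and the plate goes down only about 2 mm.
- fastener (a joint): angle of the quarter-turn fastener, rad: 0 = slot and wing in line with the two red marks, along the box's y axis; positive = turned counter-clockwise seen from above. It starts between 0.6 and 1.35, so it is turned clockwise; range -0.6 to 1.6 with no stop or click at 0; it stays where it is left (friction 0.06 N m).
- lip (a point): centre of the black grip bar that stands on the cover near its -y end: 60 (x) by 12 (y) by 30 mm high, from the plate's top up; the point is half-way up, 15 mm above the plate's top, 85 mm from the plate's centre. Axes as the box's. Moves with the cover.
- wing (a point): point on the fastener's axis 17 mm above the plate's top; the yellow wing is 44 mm long along its own y, 10 mm thick along its own x and 32 mm high above the plate's top, with the slot as a black line along its top. It stands on the cover's middle line 45 mm from the plate's centre towards +y, 130 mm from the grip bar, on a flat dark disc 38 mm across and 2 mm thick. Its axes turn with the wing.
- pad (a point): centre of the round black pressing pad, 32 mm across, level with the plate's top, on the cover's middle line 65 mm from the grip bar and 65 mm from the fastener's axis. Moves with the cover; a good place to press.
- bowl: brass bowl, 84 mm across and 45 mm high, beside the box's +y end; origin at its underside. Leave alone.
- driver: screwdriver with green handle, 170 mm long, lying beside the box's +x side, along the box's y. Leave alone.
- mallet: wooden gong mallet, 250 mm long, head 52 mm thick, lying on the right. Leave alone.
- vase: silver-coloured vase, 215 mm high, 100 mm across, on the right. Leave alone.
- bottle: clear bottle with blue cap, 190 mm high, 62 mm across, on the left. Leave alone.
- cup: white cup, 80 mm high, 72 mm across, on the left. Leave alone.
- plate: green plate, 150 mm across and 20 mm high, on the left. Leave alone.

How it is judged:
By the outcome, as a careful person would: the job done as asked, in the order asked, and still so for the second after the job is handed in, while the arm keeps its last pose, push and grip.
It also fails if it takes over 61 s, if anything falls off the work surface, if the arm or the gripper's body presses on something with over 40 N, if the wrist force passes 120 N, or if a joint passes its speed limit or range.

### The arm

A 6-joint arm with a two-finger parallel gripper is mounted at the origin on the work surface. World frame = base frame: x ahead of the robot, y to its left, z up, the work surface at z = 0. Lengths are in mm, angles in rad, forces in N, time in s.
With the tool pointing down it reaches from about 350 to 875 mm from the base axis. Payload 4.2 kg.
Tool frame: the origin (TCP) lies at the very end of the fingers, on their centre line; the grasp point (between the pads) lies 19 mm behind it; z points along the fingers, y is the direction in which the jaws open and shut (so a half turn about z gives the same grasp; the last joint's range is limited). The gripper opens to 85 mm and grips with 20 to 120 N. Pads are 22 mm wide; open, the fingers measure 114 mm over their backs; the gripper's body (76 mm by 85 mm) begins 54 mm behind the grasp point. The pads swing forward as they close: fully open they stand 13 mm farther back than shut.
Start: joints at [1.443, 0.385, 0.008, 0, -1.194, -0.259], TCP at [235.734, 578.817, 231.312] pointing down, gripper open.
Joint ranges: [-3.14, 3.14], [-1.21, 2.06], [-1.07, 1.41], [-3.16, 2.05], [-2.99, -0.16], [-3.1, 3.1]. Speed limits (rad/s): [2.79, 2.79, 3.14, 3.14, 3.14, 3.14].

### API

Orientations are given as a unit quaternion [x, y, z, w].
In Python, from bench import read_state, get_image, camera_params, job_done gives the robot as it stands.
- The arm moves only by the tool send_rows, never from a script. Its arguments are lists of equal length, an entry for each row: "translation": the shift along the tool's x, y, z in m, a list of three; "yaw": the turn about the tool's z in degrees; "fingers": the closure in counts, from 0 (fully open) to 255 (shut). A call has 1 to 12 rows; each row is the pose to reach, as a shift and turn from the pose measured when the call began, along the tool's axes at that moment; what a row does not reach only later rows make up. A row lasts 1/10 s, in which the tool goes at most 50 mm and 8.59 degrees, less where a joint would pass 70% of its speed; a pose out of reach is approached as far as the arm can. A call with a gripper value outside its range is refused whole. The fingers move at their own pace and stop on an object; the grip force is fixed at half the most. Time passes only in rows, so rows that repeat a pose let the fingers close. It gives the time, the measured TCP pose, the force and the opening at its end, in the units of the state.
- read_state(): the state, without advancing time (a new reading comes with each control period).
- get_image(name): name is "scene" or "top"; returns the picture (480x640x3 uint8, blue, green, red); there is no depth.
- camera_params(name): a dict with "mtx" (3x3 intrinsics, pixels), "k1" (the pictures are not rectified: a ray, as slopes to the right and down, at radius r is drawn at 1 + k1 r^2 times it, then the intrinsics apply), "rvec" (rotation vector, rad) and "tvec" (3), from world to camera coordinates, as OpenCV has them. Camera axes: x right, y down, z forward; pixel columns grow to the right and rows downward; lengths in mm; the calibration is good to about 2 mm. A picture is of the moment at which its call begins. camera_params takes no time and is no camera call.
- job_done(): hands the job in, once; it reports no verdict.
The state is a dict: "clock": time; "joints": joint angles; "joint_vel": joint speeds; "joint_efforts": joint torques, N m; "position": TCP position; "ee_rot": TCP orientation; "contact_force": force on the tool from outside, world axes, zero at the start; "wrist_torque": the same for the moment, N m; "gripper_width": finger opening in mm.
Only numpy, scipy, OpenCV 4.12 (cv2) and the standard library are available. Lean on these libraries where they do the work, as an engineer would, in place of code of your own. Each camera call takes 0.05 s, during which the arm holds its last target.

## Working session

There is one attempt and no reset: what is moved stays moved. The work goes in short steps, Python scripts to look and compute and a tool call to move; the robot and the scene stay as the last step left them, time stands still between calls to the robot, and variables do not carry over. Pictures are saved under pics/ and viewed, and the job is handed in when it is done.

Besides the shell and the picture viewer there is one more tool, called after "Call:" as a command line: name --pt "numbers of a row" for each row, then --argument value for the rest. send_rows: Moves the arm, as the interface text tells. Its arguments: {"type":"object","properties":{"translation":{"type":"array","items":{"type":"array","items":{"type":"number"}}},"yaw":{"type":"array","items":{"type":"number"}},"fingers":{"type":"array","items":{"type":"number"}}},"required":["translation","yaw","fingers"]}

```bash
mkdir -p pics; ls
python3 - <<'E'
from bench import *
import cv2
print(read_state())
for n in("scene","top"):
    p=camera_params(n);print(n,p)
    cv2.imwrite(f"pics/{n}0.png",get_image(n))
E
```

```text
pics
{'clock': 0.0, 'joints': array([ 1.44259933e+00,  3.85521769e-01,  6.61747386e-03, -5.18150837e-04,
       -1.19401342e+00, -2.58605663e-01]), 'joint_vel': array([-0.00114417, -0.00071562, -0.0011023 , -0.00069945,  0.00197361,
        0.00084296]), 'joint_efforts': array([ 2.10253957e-04, -3.92291522e+01,  1.88397521e+01,  4.18630421e+00,
       -4.63729579e-03,  1.06204592e-07]), 'position': array([235.52025423, 578.28129565, 230.2364846 ]), 'ee_rot': array([ 9.81337230e-01, -1.92291597e-01, -1.71176213e-04,  1.07413109e-03]), 'contact_force': array([ 0.55059156, -0.18834271, -0.05173563]), 'wrist_torque': array([-0.0029652 ,  0.02276813,  0.0173287 ]), 'gripper_width': 85.542503103848}
scene {'mtx': array([[577.55862965,   0.        , 321.3530988 ],
       [  0.        , 577.55862965, 236.86881433],
       [  0.        ,   0.        ,   1.        ]]), 'k1': -0.143853447499358, 'rvec': array([ 2.12887627,  1.16387207, -0.48015482]), 'tvec': array([-282.62402329, -242.71605485, 2143.93792543])}
top {'mtx': array([[556.30609285,   0.        , 315.08304246],
       [  0.        , 556.30609285, 233.26012579],
       [  0.        ,   0.        ,   1.        ]]), 'k1': -0.0527868865116847, 'rvec': array([ 2.17396034, -2.12622096,  0.1348673 ]), 'tvec': array([ -15.84984954,  517.90780012, 1335.5373572 ])}
```

View pics/scene0.png

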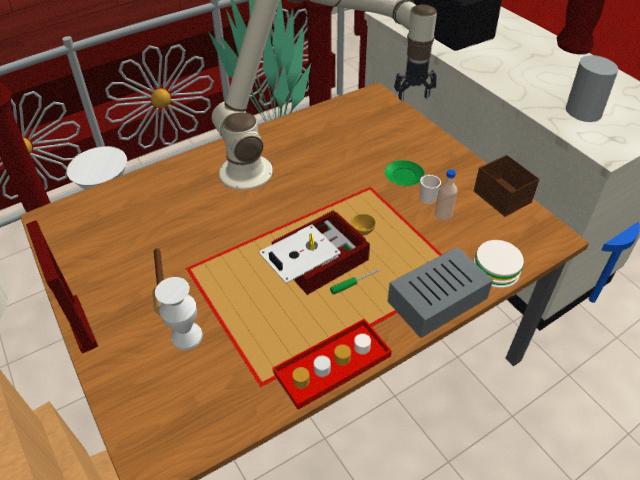

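View pics/top0.png

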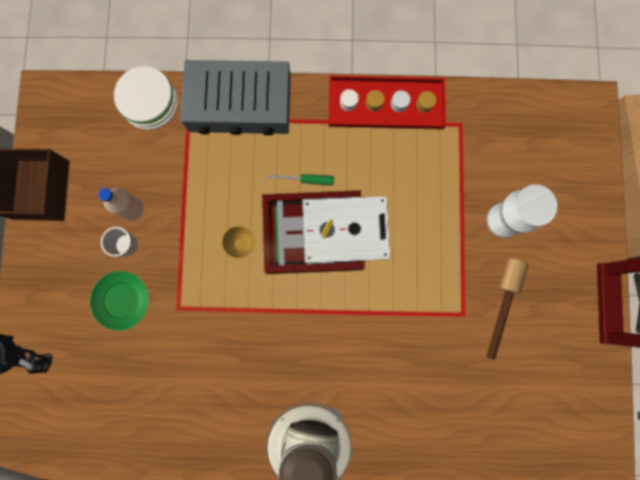

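The top view shows the box at about (315,232) with the grip bar at (382,227), pad at (354,229) and wing at (327,229). The bowl is at (238,242) and the driver at (300,179). The cover is open towards the image right (world -y). Next I'll measure these points.

```bash
cat > h.py <<'E'
import numpy as np,cv2
from bench import *
def cast(n,uv,z):
    p=camera_params(n);K=p["mtx"];R,_=cv2.Rodrigues(p["rvec"]);t=p["tvec"]
    d=cv2.undistortPoints(np.array(uv,float).reshape(-1,1,2),K,np.array([p["k1"],0,0,0,0.])).reshape(-1,2)
    d=np.c_[d,np.ones(len(d))]@R; c=-R.T@t
    return c+d*((z-c[2])/d[:,2])[:,None]
def proj(n,P):
    p=camera_params(n)
    return cv2.projectPoints(np.array(P,float).reshape(-1,1,3),p["rvec"],p["tvec"],p["mtx"],np.array([p["k1"],0,0,0,0.]))[0].reshape(-1,2)
E
python3 - <<'E'
from h import *
a=cv2.imread("pics/top0.png");c=a[175:290,220:410]
cv2.imwrite("pics/top0z.png",cv2.resize(c,None,fx=4,fy=4,interpolation=cv2.INTER_CUBIC))
b=cv2.imread("pics/scene0.png");c=b[195:310,240:400]
cv2.imwrite("pics/scene0z.png",cv2.resize(c,None,fx=5,fy=5,interpolation=cv2.INTER_CUBIC))
E
```

```text
(no output)
```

View pics/top0z.png

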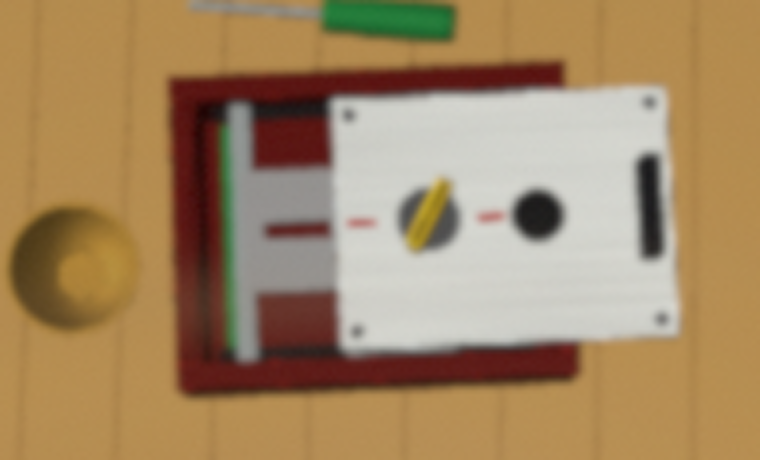

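View pics/scene0z.png

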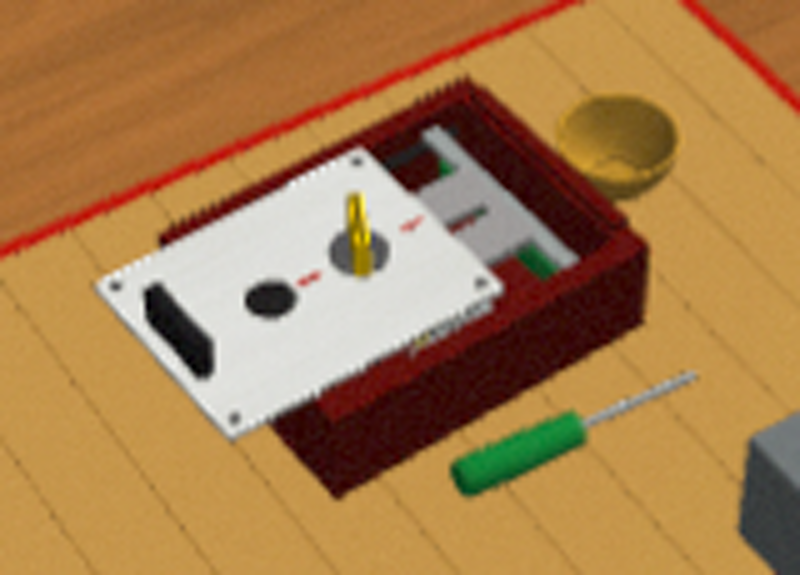

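The pictures show the white plate, pad, disc, yellow wing (tilted against the marks) and black bar clearly. I'll extract them with masks.

```bash
cat > m.py <<'E'
from h import *
def meas(a,n="top",zt=83.,box=None,verbose=1):
    hsv=cv2.cvtColor(a,cv2.COLOR_BGR2HSV)
    roi=np.zeros(a.shape[:2],np.uint8)
    x0,x1,y0,y1=box; roi[y0:y1,x0:x1]=255
    o={}
    w=cv2.inRange(hsv,(0,0,170),(180,40,255))&roi
    cs,_=cv2.findContours(w,cv2.RETR_EXTERNAL,cv2.CHAIN_APPROX_NONE)
    c=max(cs,key=cv2.contourArea)
    P=cast(n,c.reshape(-1,2),zt)[:,:2]
    r=cv2.minAreaRect(P.astype(np.float32)); o["plate"]=r
    m=np.zeros_like(w);cv2.drawContours(m,[cv2.convexHull(c)],-1,255,-1)
    k=cv2.inRange(hsv,(0,0,0),(180,255,55))&m
    cs,_=cv2.findContours(k,cv2.RETR_EXTERNAL,cv2.CHAIN_APPROX_NONE)
    for q in cs:
        if cv2.contourArea(q)>30:
            M=cv2.moments(q);uv=(M["m10"]/M["m00"],M["m01"]/M["m00"])
            R=cv2.minAreaRect(cast(n,q.reshape(-1,2),zt)[:,:2].astype(np.float32))
            print("black",np.round(uv,1),cast(n,uv,zt)[0].round(1),"bar@113",cast(n,uv,113)[0].round(1),np.round(R[1],1),round(R[2],1))
    y=cv2.inRange(hsv,(20,140,60),(35,255,255))&m
    cs,_=cv2.findContours(y,cv2.RETR_EXTERNAL,cv2.CHAIN_APPROX_NONE)
    if cs:
        q=max(cs,key=cv2.contourArea)
        Q=cast(n,q.reshape(-1,2),115)[:,:2].astype(np.float32)
        R=cv2.minAreaRect(Q); f=cv2.fitLine(Q,cv2.DIST_L2,0,.01,.01).ravel()
        print("wing@115 ctr",np.round(R[0],1),np.round(R[1],1),"dir from +y ccw",np.arctan(-f[0]/f[1]).round(3),len(q))
    g=cv2.inRange(hsv,(0,0,56),(180,60,130))&m
    M=cv2.moments(g|y,True);print("disc+wing",cast(n,(M["m10"]/M["m00"],M["m01"]/M["m00"]),zt)[0].round(1))
    red=(cv2.inRange(hsv,(0,70,90),(8,255,255))|cv2.inRange(hsv,(172,70,90),(180,255,255)))&cv2.erode(m,np.ones((5,5)))
    cs,_=cv2.findContours(red,cv2.RETR_EXTERNAL,cv2.CHAIN_APPROX_NONE)
    for q in cs:
        if len(q)>3:
            uv=q.reshape(-1,2).mean(0);print("red",uv.round(1),cast(n,uv,zt)[0].round(1))
    print("plate",r, cv2.boxPoints(r).round(1).tolist())
    # box
    d=(cv2.inRange(hsv,(0,120,25),(8,255,160))|cv2.inRange(hsv,(172,120,25),(180,255,160))|w)&roi
    cs,_=cv2.findContours(d,cv2.RETR_EXTERNAL,cv2.CHAIN_APPROX_NONE)
    return o
E
python3 - <<'E'
from m import *
meas(cv2.imread("pics/top0.png"),"top",83,(240,420,180,285))
print();meas(cv2.imread("pics/scene0.png"),"scene",83,(240,380,200,300))
# box rim corners (top view zoom) : z=75
z=np.array([[170,78],[563,63],[578,378],[183,393]])/4+[220,175]-.375
P=cast("top",z,75)[:,:2];print(P.round(1)); 
for i,j in((1,0),(2,3)):
    v=P[j]-P[i];print(np.linalg.norm(v),np.arctan2(-v[0],v[1]))
print(P.mean(0))
E
```

```text
black [354.1 228.2] [525.8 -97.1  83. ] bar@113 [521.5 -95.2 113. ] [21.6 19. ] 0.8
black [382.1 225.6] [ 533.6 -163.6   83. ] bar@113 [ 529.1 -160.2  113. ] [53.   7.4] 3.7
wing@115 ctr [519.6 -31.4] [11.4 39.7] dir from +y ccw 1.109 33
disc+wing [523.4 -81.2  83. ]
red [309.5 230. ] [519.2   8.7  83. ]
red [342.5 228.8] [523.7 -69.6  83. ]
plate ((523.6346435546875, -76.42709350585938), (148.7322540283203, 200.9263916015625), 3.79923939704895) [[442.79998779296875, 18.899999618530273], [456.1000061035156, -181.60000610351562], [604.5, -171.6999969482422], [591.2000122070312, 28.700000762939453]]

black [293.5 254.6] [523.9 -97.8  83. ] bar@113 [ 548.2 -110.7  113. ] [24.3 20.4] 57.2
black [275.2 260.7] [ 515.7 -156.4   83. ] bar@113 [ 540.2 -167.9  113. ] [75.2 18.5] 2.5
wing@115 ctr [533.1 -38.8] [ 9.  62.4] dir from +y ccw 1.073 33
disc+wing [520.6 -65.1  83. ]
red [301.7 250.1] [521.9 -67.5  83. ]
red [321.5 239.7] [517.3   6.6  83. ]
plate ((523.920166015625, -76.07813262939453), (151.21929931640625, 202.1855010986328), 3.6090822219848633) [[442.1000061035156, 20.100000381469727], [454.79998779296875, -181.6999969482422], [605.7000122070312, -172.1999969482422], [593.0, 29.600000381469727]]
[[ 605.2  125.3]
 [ 619.5 -111.6]
 [ 429.6 -122.7]
 [ 415.5  110.9]]
237.28868753680715 0.06031925091776991
234.03734542723822 0.06018177102167706
[5.17448974e+02 4.56688065e-01]
```

```bash
cat >> h.py <<'E'
from scipy.spatial.transform import Rotation as Ro
def go(P,jaw=None):
    "shift in tool axes (m) and yaw deg to get TCP to world P with jaw axis at angle jaw (rad ccw from +x, mod pi)"
    s=read_state();R=Ro.from_quat(s["ee_rot"]).as_matrix()
    d=R.T@(np.array(P)-s["position"])/1000
    a=np.arctan2(R[1,1],R[0,1]);y=0
    if jaw is not None: y=-np.degrees((jaw-a+np.pi/2)%np.pi-np.pi/2)
    print("shift",d.round(4),"yaw",round(y,2),"| now",s["position"].round(1),"jaw",round(a,3),"F",s["contact_force"].round(1),"t",round(s["clock"],2),"w",round(s["gripper_width"],1),"j",s["joints"].round(2))
E
python3 - <<'E'
from h import *
go((531.5,-197.6,231),np.pi/2+.064)
E
```

```text
shift [5.669e-01 6.069e-01 6.000e-04] yaw -25.84 | now [235.6 578.4 230.3] jaw -1.958 F [-0.8  0.1  0.3] t 0.1 w 85.6 j [ 1.44  0.39  0.01 -0.   -1.19 -0.26]
```

Call:
send_rows --pt "0.02 0.021 0" --pt "0.054 0.058 0" --pt "0.088 0.094 0" --pt "0.122 0.13 0" --pt "0.156 0.167 0" --pt "0.19 0.203 0" --pt "0.224 0.24 0" --pt "0.258 0.276 0" --pt "0.292 0.312 0" --pt "0.326 0.349 0" --pt "0.36 0.385 0" --pt "0.38 0.407 0" --yaw '[-2,-4,-6,-8,-11,-13,-16,-18,-20,-22,-24,-25.8]' --fingers '[255,255,255,255,255,255,255,255,255,255,255,255]'

```text
clock: 1.3
position: [434.0, 55.3, 231.0]
ee_rot: [1.0, 0.031, -0.001, 0.001]
contact_force: [-0.1, 0.1, 0.6]
gripper_width: 0.1
```

Run:
```python
from h import *
go((531.5,-197.6,200),np.pi/2+.064)
```

```text
shift [0.0816 0.2584 0.0314] yaw -0.09 | now [434.   55.3 231. ] jaw -1.508 F [-0.1  0.1  0.6] t 1.3 w 0.1 j [ 0.5   0.06 -0.42  0.   -1.09  1.13]
```

Call:
send_rows --pt "0.005 0.018 0.002" --pt "0.018 0.058 0.007" --pt "0.032 0.1 0.012" --pt "0.045 0.142 0.017" --pt "0.058 0.184 0.022" --pt "0.071 0.224 0.027" --pt "0.079 0.25 0.03" --pt "0.0816 0.258 0.031" --pt "0.0816 0.258 0.031" --yaw '[0,0,0,0,0,0,0,0,0]' --fingers '[255,255,255,255,255,255,255,255,255]'

```text
clock: 2.2
position: [531.1, -197.9, 199.4]
ee_rot: [1.0, 0.03, -0.002, 0.001]
contact_force: [0.5, 1.0, 0.6]
gripper_width: 0.1
```

Run:
```python
from h import *
go((531.5,-197.6,93),np.pi/2+.064)
cv2.imwrite("pics/t1.png",cv2.resize(get_image("top")[150:300,220:440],None,fx=3.5,fy=3.5,interpolation=2))
```

```text
shift [ 0.0008 -0.0005  0.1064] yaw -0.21 | now [ 531.1 -197.9  199.4] jaw -1.51 F [0.5 1.  0.6] t 2.2 w 0.1 j [-0.07  0.31 -0.19  0.   -1.08  1.7 ]
```

View pics/t1.png

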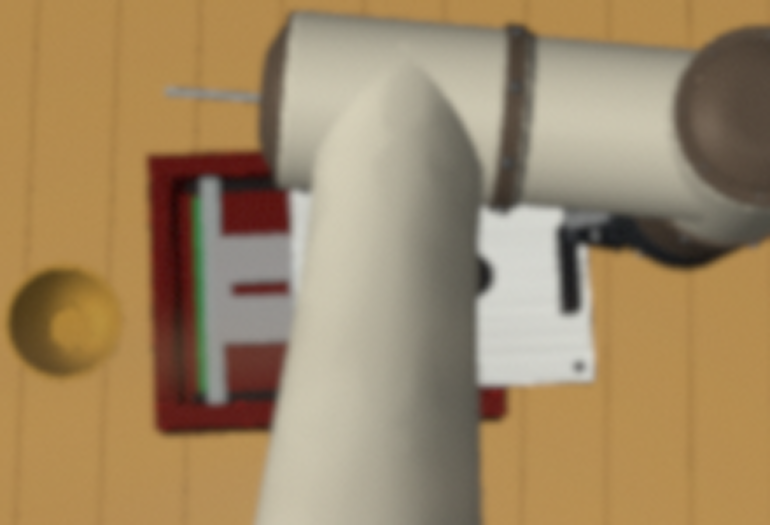

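The arm covers most of the top view. The gripper tip sits just -y of the bar (570,265 in the crop), raised. Descending.

Call:
send_rows --pt "0.0 0 0.02" --pt "0.001 0 0.05" --pt "0.001 0 0.08" --pt "0.001 0 0.1" --pt "0.001 0 0.106" --pt "0.001 0 0.106" --yaw '[0,0,0,0,0,0]' --fingers '[255,255,255,255,255,255]'

```text
clock: 2.85
position: [531.4, -196.1, 93.8]
ee_rot: [0.999, 0.032, -0.002, 0.001]
contact_force: [0.1, -0.4, -0.0]
gripper_width: -0.2
```

Run:
```python
from h import *
go((531.5-77*.065,-197.6+77,93),np.pi/2+.064)
cv2.imwrite("pics/s1.png",cv2.resize(get_image("scene")[170:320,210:410],None,fx=4,fy=4,interpolation=2))
```

```text
shift [-0.0001 -0.0757  0.0007] yaw -0.04 | now [ 531.4 -196.1   93.8] jaw -1.507 F [ 0.1 -0.4 -0. ] t 2.85 w -0.2 j [-0.07  0.42 -0.32  0.   -0.83  1.7 ]
```

View pics/s1.png

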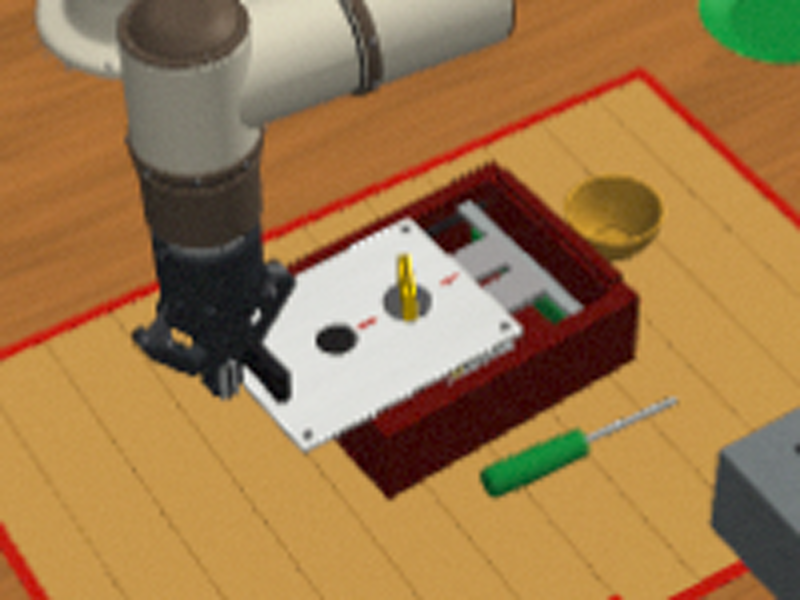

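The scene view shows the shut fingers at about (225,380) in the crop, right behind the bar and clear of the plate. Pushing along tool -y.

Call:
send_rows --pt "0 -0.005 0" --pt "0 -0.011 0" --pt "0 -0.017 0" --pt "0 -0.023 0" --pt "0 -0.03 0" --pt "0 -0.037 0" --pt "0 -0.044 0" --pt "0 -0.051 0" --pt "0 -0.058 0" --pt "0 -0.064 0" --pt "0 -0.068 0" --pt "0 -0.07 0" --yaw '[0,0,0,0,0,0,0,0,0,0,0,0]' --fingers '[255,255,255,255,255,255,255,255,255,255,255,255]'

```text
clock: 4.1
position: [527.8, -126.1, 94.6]
ee_rot: [0.999, 0.032, -0.001, 0.001]
contact_force: [1.3, -1.6, 0.9]
gripper_width: -0.1
```

Run:
```python
from h import *
go((531.5-77*.065,-197.6+77,93),np.pi/2+.064)
cv2.imwrite("pics/s2.png",cv2.resize(get_image("scene")[170:320,210:410],None,fx=4,fy=4,interpolation=2))
```

```text
shift [-0.001  -0.0056  0.0015] yaw -0.02 | now [ 527.8 -126.1   94.6] jaw -1.507 F [ 1.3 -1.6  0.9] t 4.1 w -0.1 j [ 0.07  0.39 -0.38  0.   -0.81  1.57]
```

View pics/s2.png

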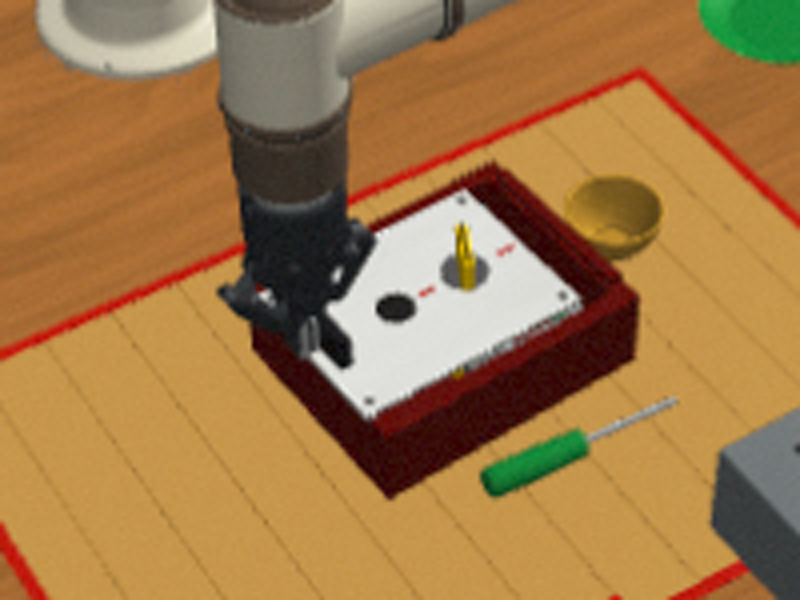

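The cover has followed, and about 20 mm remain to the end stop (plate edge 530,250 in the crop). Continuing more slowly.

Call:
send_rows --pt "0 -0.003 0.001" --pt "0 -0.006 0.001" --pt "0 -0.009 0.001" --pt "0 -0.012 0.001" --pt "0 -0.014 0.001" --pt "0 -0.015 0.001" --yaw '[0,0,0,0,0,0]' --fingers '[255,255,255,255,255,255]'

```text
clock: 4.75
position: [526.3, -110.8, 93.2]
ee_rot: [0.999, 0.032, -0.001, 0.001]
contact_force: [0.4, -1.7, -1.1]
gripper_width: 0.3
```

Call:
send_rows --pt "0 -0.001 0" --pt "0 -0.002 0" --pt "0 -0.003 0" --pt "0 -0.003 0" --yaw '[0,0,0,0]' --fingers '[255,255,255,255]'

```text
clock: 5.15
position: [526.0, -107.6, 93.2]
ee_rot: [0.999, 0.032, -0.001, 0.001]
contact_force: [0.0, -0.4, 0.6]
gripper_width: 0.4
```

Call:
send_rows --pt "0 -0.001 0" --pt "0 -0.002 0" --pt "0 -0.003 0" --pt "0 -0.003 0" --yaw '[0,0,0,0]' --fingers '[255,255,255,255]'

```text
clock: 5.55
position: [525.8, -104.5, 93.2]
ee_rot: [0.999, 0.032, -0.001, 0.001]
contact_force: [1.1, -1.0, -0.2]
gripper_width: 0.4
```

Call:
send_rows --pt "0 -0.001 0" --pt "0 -0.002 0" --pt "0 -0.003 0" --pt "0 -0.003 0" --yaw '[0,0,0,0]' --fingers '[255,255,255,255]'

```text
clock: 5.95
position: [525.7, -102.1, 93.2]
ee_rot: [0.999, 0.032, -0.001, 0.001]
contact_force: [0.6, -5.1, -0.3]
gripper_width: 0.1
```

Run:
```python
from h import *
go((531.5-77*.065,-197.6+77,93),np.pi/2+.064)
cv2.imwrite("pics/s3.png",cv2.resize(get_image("scene")[190:300,260:390],None,fx=6,fy=5.4,interpolation=2))
```

```text
shift [-0.0004  0.0185  0.0002] yaw -0.01 | now [ 525.7 -102.1   93.2] jaw -1.507 F [ 0.6 -5.1 -0.3] t 5.95 w 0.1 j [ 0.11  0.38 -0.39  0.   -0.8   1.52]
```

View pics/s3.png

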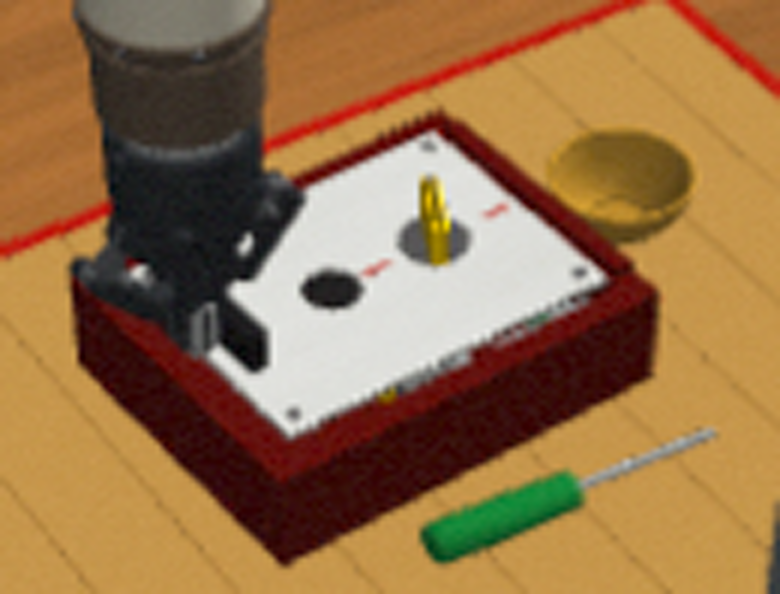

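The plate now touches the end-stop bar (crop 600,270) and the force is rising. One firmer push to confirm.

Call:
send_rows --pt "0 -0.001 0" --pt "0 -0.002 0" --pt "0 -0.002 0" --yaw '[0,0,0]' --fingers '[255,255,255]'

```text
clock: 6.3
position: [525.7, -101.9, 93.3]
ee_rot: [0.999, 0.032, -0.002, 0.002]
contact_force: [2.9, -11.4, -1.3]
gripper_width: -0.1
```

Home: 11 N with no further movement. Next I back off, rise and clear the view.

Call:
send_rows --pt "0 0.006 0" --pt "0 0.012 0" --pt "0 0.013 -0.02" --pt "0 0.013 -0.06" --pt "0 0.012 -0.1" --pt "0 0.012 -0.13" --pt "0 0.012 -0.14" --yaw '[0,0,0,0,0,0,0]' --fingers '[255,255,255,200,100,0,0]'

```text
clock: 7.0
position: [528.4, -113.1, 237.1]
ee_rot: [0.999, 0.032, 0.002, 0.002]
contact_force: [-0.1, -0.1, 0.2]
gripper_width: 58.3
```

Run:
```python
from h import *
go((380,280,233),.064+1.08)
```

```text
shift [-0.1227 -0.4019  0.0018] yaw 28.16 | now [ 528.4 -113.1  237.1] jaw -1.506 F [-0.1 -0.1  0.2] t 7.0 w 58.3 j [ 0.09  0.23 -0.2   0.01 -1.14  1.54]
```

Call:
send_rows --pt "-0.006 -0.02 0" --pt "-0.019 -0.062 0" --pt "-0.032 -0.104 0" --pt "-0.045 -0.146 0" --pt "-0.058 -0.188 0" --pt "-0.071 -0.23 0" --pt "-0.083 -0.272 0" --pt "-0.096 -0.314 0" --pt "-0.108 -0.356 0" --pt "-0.118 -0.388 0" --pt "-0.123 -0.402 0" --pt "-0.123 -0.402 0" --yaw '[2,5,8,11,14,17,20,23,25,27,28,28]' --fingers '[0,0,0,0,0,0,0,0,0,0,0,0]'

```text
clock: 8.2
position: [378.5, 281.5, 233.6]
ee_rot: [0.978, -0.209, 0.002, 0.003]
contact_force: [0.2, -1.2, -0.6]
gripper_width: 85.5
```

Run:
```python
from m import *
a=get_image("top");b=get_image("scene")
cv2.imwrite("pics/t4.png",a);cv2.imwrite("pics/sc4.png",b)
cv2.imwrite("pics/t4z.png",cv2.resize(a[175:290,230:400],None,fx=4.6,fy=4.6,interpolation=2))
cv2.imwrite("pics/sc4z.png",cv2.resize(b[195:310,240:400],None,fx=5,fy=5,interpolation=2))
meas(a,"top",83,(240,420,180,285));print()
meas(b,"scene",83,(240,380,200,300))
```

```text
black [321.  229.6] [520.7 -18.6  83. ] bar@113 [516.5 -18.5 113. ] [21.6 19. ] 1.3
wing@115 ctr [514.7  46.6] [11.5 38.6] dir from +y ccw 1.131 32
disc+wing [518.3  -6.7  83. ]
red [277. 231.] [515.1  85.9  83. ]
red [309. 230.] [519.2   9.9  83. ]
plate ((518.646240234375, 0.7847976684570312), (149.05987548828125, 198.6593017578125), 3.667348861694336) [[437.8999938964844, 95.0999984741211], [450.6000061035156, -103.0999984741211], [599.4000244140625, -93.5999984741211], [586.7000122070312, 104.69999694824219]]

black [297.1 249.1] [510.6 -77.1  83. ] bar@113 [535.2 -90.5 113. ] [76.  19.4] 4.5
wing@115 ctr [527.6  38.3] [12.2 64.6] dir from +y ccw 1.089 34
disc+wing [516.1  17.7  83. ]
red [322.  239.5] [517.5   8.3  83. ]
red [342.  228.8] [512.1  86.3  83. ]
plate ((519.0294799804688, 1.1301651000976562), (151.12008666992188, 199.61293029785156), 3.5564768314361572) [[437.3999938964844, 96.0999984741211], [449.79998779296875, -103.19999694824219], [600.5999755859375, -93.80000305175781], [588.2999877929688, 105.4000015258789]]
```

View pics/t4z.png

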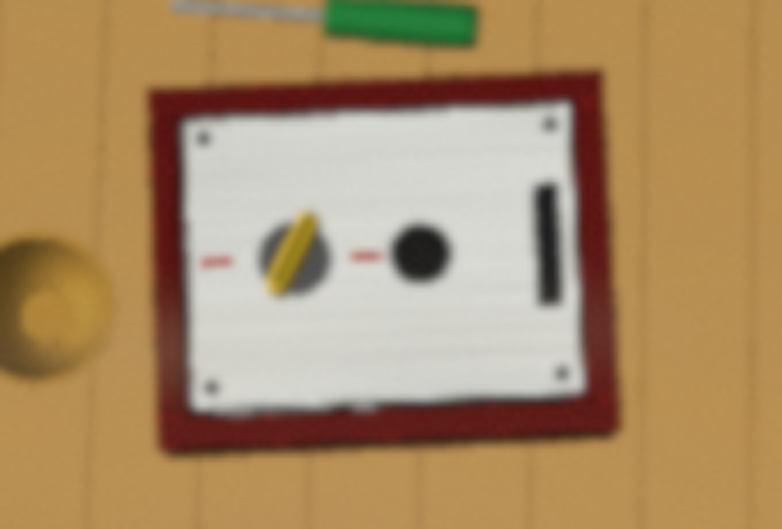

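View pics/sc4z.png

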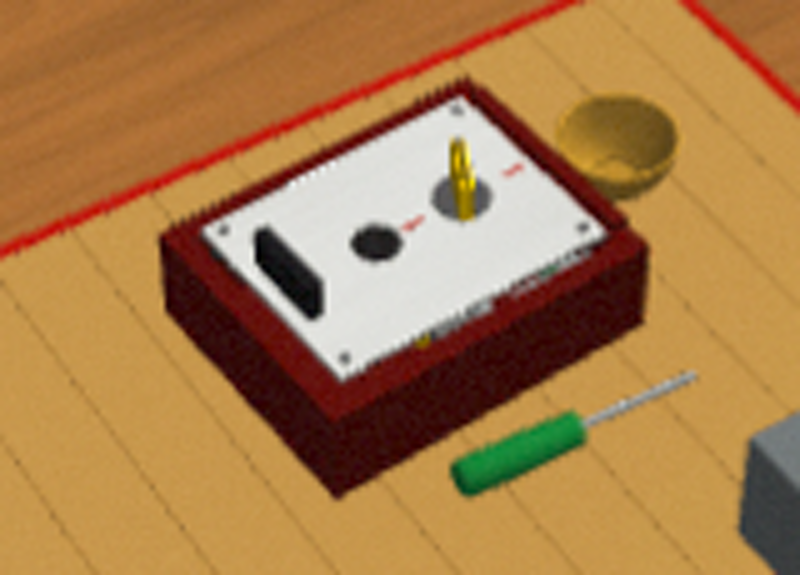

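Both views agree: the plate is home at (518.8,1.0), yaw 0.063, the end stop is touching, and the wing stands at about 1.13 rad from world y. The wing axis is near (515.8,46.2). Moving above it.

Run:
```python
from h import *
go((515.8,46.2,170),1.13)
print(cast("top",[[238,242]],45))
```

```text
shift [0.2202 0.1566 0.0656] yaw 1.01 | now [379.2 279.8 233.9] jaw -1.994 F [ 0.2 -0.2  0.1] t 8.3 w 85.6 j [ 0.99  0.12 -0.35  0.01 -1.1   0.16]
[[491.05877056 183.24024746  45.        ]]
```

Call:
send_rows --pt "0.015 0.01 0.005" --pt "0.045 0.032 0.015" --pt "0.075 0.054 0.025" --pt "0.105 0.075 0.035" --pt "0.135 0.096 0.045" --pt "0.165 0.118 0.055" --pt "0.195 0.139 0.06" --pt "0.213 0.152 0.065" --pt "0.22 0.1566 0.0656" --pt "0.22 0.1566 0.0656" --pt "0.22 0.1566 0.0656" --yaw '[0,0,0,0.5,0.5,1,1,1,1,1,1]' --fingers '[105,105,105,105,105,105,105,105,105,105,105]'

```text
clock: 9.4
position: [515.3, 46.2, 170.1]
ee_rot: [0.976, -0.219, 0.002, 0.003]
contact_force: [-0.2, -0.2, 0.5]
gripper_width: 50.6
```

Run:
```python
from h import *
go((515.8,46.2,92),1.13)
```

```text
shift [ 0.0001 -0.0005  0.0781] yaw -0.02 | now [515.3  46.2 170.1] jaw -2.012 F [-0.2 -0.2  0.5] t 9.4 w 50.6 j [ 0.41  0.26 -0.35  0.01 -0.97  0.72]
```

Call:
send_rows --pt "0 0 0.015" --pt "0 0 0.04" --pt "0 0 0.062" --pt "0 0 0.074" --pt "0 0 0.078" --pt "0 0 0.078" --yaw '[0,0,0,0,0,0]' --fingers '[105,105,105,105,105,105]'

```text
clock: 10.0
position: [515.6, 46.2, 92.2]
ee_rot: [0.976, -0.218, 0.002, 0.003]
contact_force: [-0.6, 0.7, 0.5]
gripper_width: 50.1
```

Run:
```python
from h import *
go((515.8,46.2,92),1.13)
cv2.imwrite("pics/s5.png",cv2.resize(get_image("scene")[180:290,260:400],None,fx=5.5,fy=5.5,interpolation=2))
```

```text
shift [ 0.0002 -0.0001  0.0002] yaw 0.04 | now [515.6  46.2  92.2] jaw -2.011 F [-0.6  0.7  0.5] t 10.0 w 50.1 j [ 0.41  0.35 -0.44  0.01 -0.77  0.72]
```

View pics/s5.png

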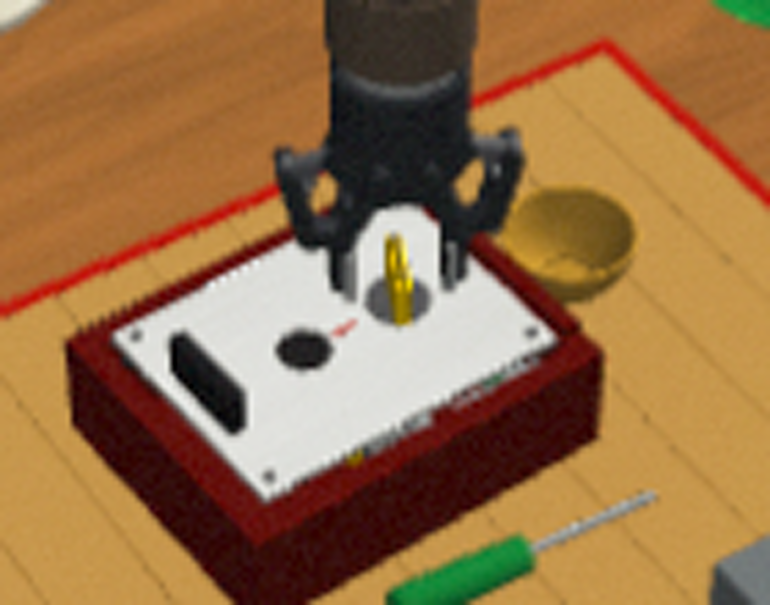

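The open jaws straddle the wing at (400,280) in the crop, centred. Closing.

Call:
send_rows --pt "0 0 0" --pt "0 0 0" --pt "0 0 0" --pt "0 0 0" --pt "0 0 0" --pt "0 0 0" --pt "0 0 0" --pt "0 0 0" --yaw '[0,0,0,0,0,0,0,0]' --fingers '[160,190,210,220,230,240,255,255]'

```text
clock: 10.85
position: [516.3, 46.3, 93.1]
ee_rot: [0.976, -0.218, 0.003, 0.002]
contact_force: [0.5, 0.1, 3.6]
gripper_width: 8.9
```

Run:
```python
from h import *
go((515.8,46.2,92),.063)
print(read_state()["wrist_torque"])
```

```text
shift [-0.0004  0.0003  0.0011] yaw 61.17 | now [516.3  46.3  93.1] jaw -2.011 F [0.5 0.1 3.6] t 10.85 w 8.9 j [ 0.41  0.35 -0.44  0.01 -0.77  0.72]
[ 0.10466043  0.22540013 -0.07660755]
```

Call:
send_rows --pt "0 0 0" --pt "0 0 0" --pt "0 0 0" --pt "0 0 0" --pt "0 0 0" --pt "0 0 0" --pt "0 0 0" --pt "0 0 0" --pt "0 0 0" --pt "0 0 0" --pt "0 0 0" --pt "0 0 0" --yaw '[3,8,14,20,26,32,38,44,50,55,58,58]' --fingers '[255,255,255,255,255,255,255,255,255,255,255,255]'

```text
clock: 12.05
position: [515.2, 45.6, 92.9]
ee_rot: [0.748, -0.664, 0.003, 0.002]
contact_force: [-1.8, -1.3, 2.9]
gripper_width: 8.5
```

Run:
```python
from h import *
go((515.8,46.2,92),.063)
print(read_state()["wrist_torque"])
cv2.imwrite("pics/s6.png",cv2.resize(get_image("scene")[180:290,260:400],None,fx=5.5,fy=5.5,interpolation=2))
```

```text
shift [-0.0005 -0.0007  0.0009] yaw 3.16 | now [515.2  45.6  92.9] jaw -3.023 F [-1.8 -1.3  2.9] t 12.05 w 8.5 j [ 0.41  0.35 -0.44  0.01 -0.78 -0.3 ]
[-0.48738219  0.73675392 -0.03327787]
```

View pics/s6.png

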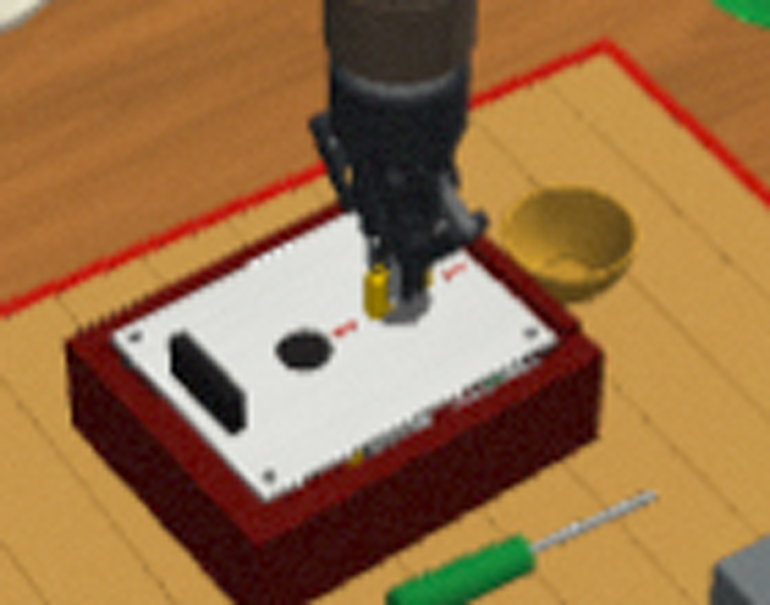

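The wing has turned with the gripper (crop 375,290 to 425,275) and is almost along the marks. Turning the last 3.2°, then checking after release.

Call:
send_rows --pt "0 0 0" --pt "0 0 0" --pt "0 0 0" --pt "0 0 0" --yaw '[1.5,3.2,3.2,3.2]' --fingers '[255,255,255,255]'

```text
clock: 12.5
position: [515.1, 45.6, 92.8]
ee_rot: [0.729, -0.684, 0.003, 0.002]
contact_force: [-1.8, -1.8, 3.6]
gripper_width: 8.7
```

Run:
```python
from h import *
go((515.8,46.2,92),.063)
print(read_state()["wrist_torque"])
```

```text
shift [-0.0006 -0.0007  0.0008] yaw 0.01 | now [515.1  45.6  92.8] jaw -3.078 F [-1.8 -1.8  3.6] t 12.5 w 8.7 j [ 0.41  0.35 -0.44  0.01 -0.78 -0.35]
[-0.30920325  0.60479883 -0.07179954]
```

Call:
send_rows --pt "0 0 0" --pt "0 0 0" --pt "0 0 0" --pt "0 0 -0.01" --pt "0 0 -0.04" --pt "0 0 -0.08" --pt "0 0 -0.12" --pt "0 0 -0.14" --pt "0 0 -0.14" --yaw '[0,0,0,0,0,0,0,0,0]' --fingers '[200,160,120,105,105,105,105,105,105]'

```text
clock: 13.4
position: [517.0, 47.1, 237.4]
ee_rot: [0.729, -0.684, 0.005, -0.002]
contact_force: [0.3, 0.5, -1.3]
gripper_width: 50.3
```

Run:
```python
from h import *
go((380,280,233))
```

```text
shift [-0.2411  0.1219  0.0021] yaw 0 | now [517.   47.1 237.4] jaw -3.078 F [ 0.3  0.5 -1.3] t 13.4 w 50.3 j [ 0.41  0.19 -0.25  0.01 -1.12 -0.35]
```

Call:
send_rows --pt "-0.015 0.007 0" --pt "-0.05 0.025 0" --pt "-0.085 0.043 0" --pt "-0.12 0.061 0" --pt "-0.155 0.078 0" --pt "-0.19 0.096 0" --pt "-0.22 0.111 0" --pt "-0.237 0.12 0" --pt "-0.241 0.122 0" --pt "-0.241 0.122 0" --yaw '[0,0,0,0,0,0,0,0,0,0]' --fingers '[105,105,105,105,105,105,105,105,105,105]'

```text
clock: 14.4
position: [379.4, 279.9, 234.6]
ee_rot: [0.73, -0.684, 0.005, -0.002]
contact_force: [-0.8, 0.3, -0.2]
gripper_width: 50.2
```

Run:
```python
from m import *
A=[];B=[]
for i in range(6): A.append(get_image("top"));B.append(get_image("scene"))
a=np.mean(A,0).astype(np.uint8);b=np.mean(B,0).astype(np.uint8)
cv2.imwrite("pics/t7.png",a);cv2.imwrite("pics/sc7.png",b)
cv2.imwrite("pics/t7z.png",cv2.resize(a[200:260,260:340],None,fx=10,fy=10,interpolation=2))
cv2.imwrite("pics/sc7z.png",cv2.resize(b[210:270,285:365],None,fx=10,fy=10,interpolation=2))
meas(a,"top",83,(240,420,180,285));print()
meas(b,"scene",83,(240,380,200,300))
```

```text
black [321.  229.6] [520.7 -18.6  83. ] bar@113 [516.5 -18.5 113. ] [21.6 19. ] 1.3
wing@115 ctr [515.1  46.4] [11.7 37.1] dir from +y ccw 0.039 36
disc+wing [518.6  -4.5  83. ]
red [277. 231.] [515.1  85.9  83. ]
red [309. 230.] [519.2   9.9  83. ]
plate ((518.5874633789062, 0.6585922241210938), (149.12062072753906, 198.58731079101562), 3.5982768535614014) [[437.8999938964844, 95.0999984741211], [450.3999938964844, -103.0999984741211], [599.2000122070312, -93.80000305175781], [586.7999877929688, 104.4000015258789]]

black [314.9 243.4] [519.7 -18.9  83. ] bar@113 [544.  -33.6 113. ] [24.6 21.1] 57.1
black [297.1 249.1] [510.6 -77.1  83. ] bar@113 [535.2 -90.5 113. ] [76.  19.4] 4.5
wing@115 ctr [529.7  38.4] [28.1 52.5] dir from +y ccw 0.404 34
disc+wing [515.   20.6  83. ]
red [322.  239.5] [517.5   8.3  83. ]
red [342.  228.8] [512.1  86.3  83. ]
plate ((519.0511474609375, 0.7816162109375), (151.12008666992188, 200.16928100585938), 3.5564768314361572) [[437.3999938964844, 96.0], [449.79998779296875, -103.80000305175781], [600.7000122070312, -94.4000015258789], [588.2999877929688, 105.4000015258789]]
```

View pics/t7z.png

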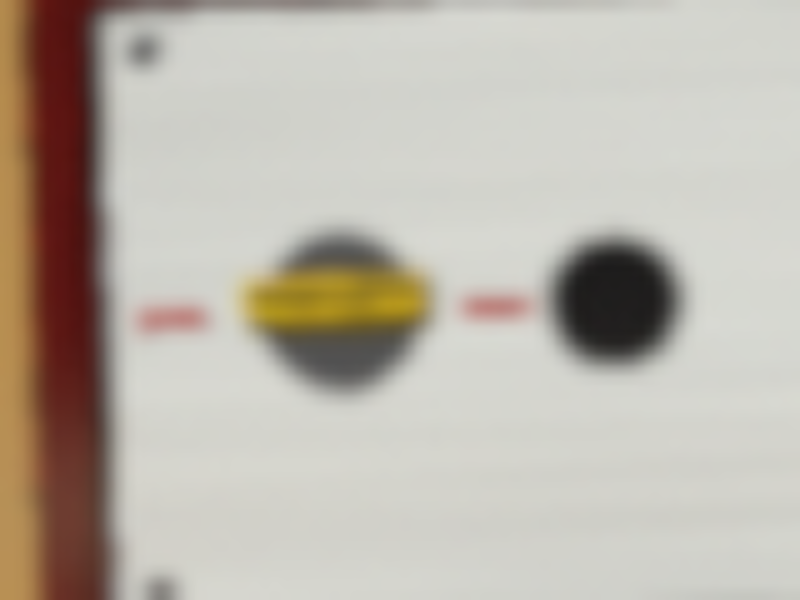

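View pics/sc7z.png

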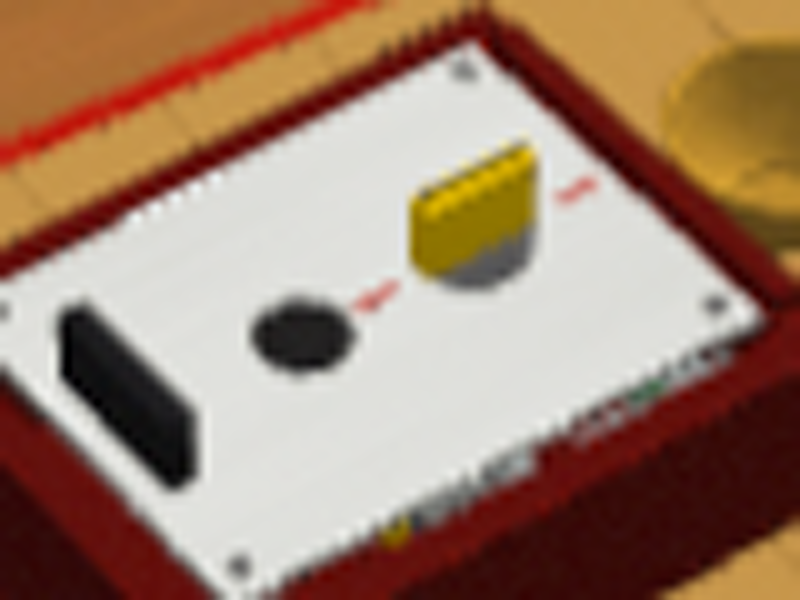

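The wing looks aligned with the marks in both views. I'll refine the angle with intensity-weighted moments and compare it with the red-mark line.

Run:
```python
from h import *
for n,f,(x0,x1,y0,y1),z in (("top","pics/t7.png",(279,308,222,238),115),):
    a=cv2.imread(f).astype(float)
    yel=np.clip((a[...,1]+a[...,2])/2-a[...,0]-25,0,100)  # yellow-blue contrast
    s=yel[y0:y1,x0:x1]; 
    v,u=np.mgrid[y0:y1,x0:x1]; uv=np.c_[u.ravel(),v.ravel()]
    w=s.ravel();P=cast(n,uv,z)[:,:2];m=(w[:,None]*P).sum(0)/w.sum();D=P-m
    C=(w[:,None]*D).T@D;e,V=np.linalg.eigh(C);d=V[:,1]
    print("yellow axis",m.round(1),np.arctan(-d[0]/d[1]).round(3),np.sqrt(12*e/w.sum()).round(1))
    red=np.clip(a[...,2]-a[...,1]-20,0,150)
    c=[]
    for X0,X1 in((272,282),(305,315)):
        r=red[226:236,X0:X1];v,u=np.mgrid[226:236,X0:X1]
        c.append([(r*u).sum()/r.sum(),(r*v).sum()/r.sum()])
    Q=cast(n,c,83)[:,:2];d=Q[0]-Q[1];print("marks",np.round(c,2).tolist(),Q.round(1).tolist(),np.arctan(-d[0]/d[1]).round(3),np.linalg.norm(d))
# slot / top ridge edges in scene view: wing top far edge ends
z=np.array([[418,195],[522,140]])/10+[285,210]-.45   # upper-left edge of wing top (left side)
P=cast("scene",z,115)[:,:2];d=P[1]-P[0];print("scene top edge",P.round(1).tolist(),np.arctan(-d[0]/d[1]).round(3),np.linalg.norm(d))
z=np.array([[425,218],[532,158]])/10+[285,210]-.45
P=cast("scene",z,115)[:,:2];d=P[1]-P[0];print("scene lower edge",P.round(1).tolist(),np.arctan(-d[0]/d[1]).round(3),np.linalg.norm(d))
```

```text
yellow axis [515.   46.4] 0.054 [12.2 39.3]
marks [[276.73, 231.41], [309.05, 230.3]] [[514.1, 86.5], [518.4, 9.8]] 0.056 76.84416695023525
scene top edge [[513.4, 27.0], [510.6, 67.0]] 0.068 40.11420607158697
scene lower edge [[522.8, 23.4], [518.9, 65.2]] 0.094 42.00253991165394
```

The wing axis is 0.054 and the mark line 0.056 rad, so it is aligned. Next is pressing at the pad, near (520.2,-18.8).

Run:
```python
from h import *
go((520.2,-18.8,150),.063)
```

```text
shift [ 0.3064 -0.1202  0.0877] yaw 0.02 | now [380.  279.7 235.1] jaw -3.078 F [-0.2  0.2  0.3] t 15.0 w 50.6 j [ 0.99  0.12 -0.35  0.01 -1.1  -0.93]
```

Call:
send_rows --pt "0.015 -0.006 0" --pt "0.05 -0.02 0" --pt "0.085 -0.033 0" --pt "0.12 -0.047 0" --pt "0.155 -0.061 0" --pt "0.19 -0.075 0.01" --pt "0.225 -0.088 0.02" --pt "0.26 -0.102 0.035" --pt "0.29 -0.114 0.055" --pt "0.303 -0.119 0.075" --pt "0.3064 -0.1202 0.087" --pt "0.3064 -0.1202 0.087" --yaw '[0,0,0,0,0,0,0,0,0,0,0,0]' --fingers '[150,255,255,255,255,255,255,255,255,255,255,255]'

```text
clock: 16.2
position: [519.1, -19.3, 148.9]
ee_rot: [0.729, -0.685, 0.004, -0.001]
contact_force: [-0.1, 0.2, -0.3]
gripper_width: 0.0
```

Run:
```python
from h import *
go((520.2,-18.8,90),.063)
```

```text
shift [-0.0007 -0.0008  0.0589] yaw -0.05 | now [519.1 -19.3 148.9] jaw -3.079 F [-0.1  0.2 -0.3] t 16.2 w 0.0 j [ 0.28  0.28 -0.37  0.01 -0.91 -0.22]
```

Call:
send_rows --pt "0 -0.001 0.012" --pt "-0.001 -0.001 0.032" --pt "-0.001 -0.001 0.048" --pt "-0.001 -0.001 0.056" --pt "-0.001 -0.001 0.059" --pt "-0.001 -0.001 0.059" --yaw '[0,0,0,0,0,0]' --fingers '[255,255,255,255,255,255]'

```text
clock: 16.8
position: [520.7, -18.0, 90.2]
ee_rot: [0.729, -0.684, 0.004, -0.001]
contact_force: [0.4, -0.3, -0.2]
gripper_width: -0.5
```

Run:
```python
from h import *
go((520.2,-18.8,83),.063)
cv2.imwrite("pics/s8.png",cv2.resize(get_image("scene")[180:290,260:400],None,fx=5.5,fy=5.5,interpolation=2))
```

```text
shift [0.0008 0.0006 0.0072] yaw 0.01 | now [520.7 -18.   90.2] jaw -3.078 F [ 0.4 -0.3 -0.2] t 16.8 w -0.5 j [ 0.28  0.36 -0.44  0.01 -0.77 -0.22]
```

View pics/s8.png

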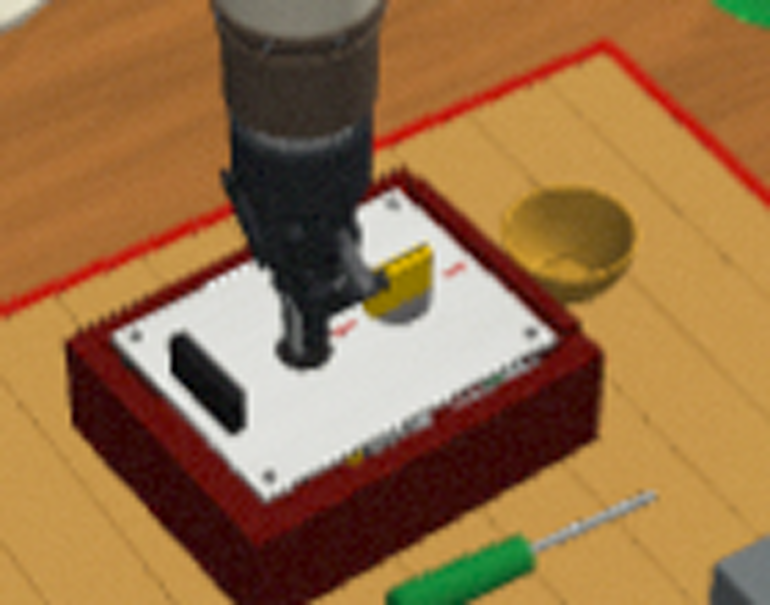

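The shut fingertips are over the pad (303,350 in the crop) and clear of the wing. Pressing straight down.

Call:
send_rows --pt "0 0 0.003" --pt "0 0 0.006" --pt "0 0 0.008" --pt "0 0 0.01" --pt "0 0 0.011" --pt "0 0 0.011" --yaw '[0,0,0,0,0,0]' --fingers '[255,255,255,255,255,255]'

```text
clock: 17.45
position: [521.2, -18.0, 80.0]
ee_rot: [0.729, -0.684, 0.004, -0.001]
contact_force: [-1.7, 0.4, 4.3]
gripper_width: -0.0
```

Call:
send_rows --pt "0 0 0.001" --pt "0 0 0.002" --pt "0 0 0.003" --pt "0 0 0.003" --yaw '[0,0,0,0]' --fingers '[255,255,255,255]'

```text
clock: 17.85
position: [521.2, -18.1, 77.5]
ee_rot: [0.729, -0.684, 0.005, -0.001]
contact_force: [-2.9, 1.4, 6.5]
gripper_width: -0.3
```

Past 2 mm with only spring force, so the fastener is passing through. Continuing.

Call:
send_rows --pt "0 0 0.001" --pt "0 0 0.002" --pt "0 0 0.003" --pt "0 0 0.003" --yaw '[0,0,0,0]' --fingers '[255,255,255,255]'

```text
clock: 18.25
position: [521.2, -18.1, 75.2]
ee_rot: [0.729, -0.684, 0.005, -0.001]
contact_force: [-3.1, -0.0, 8.8]
gripper_width: -0.1
```

Call:
send_rows --pt "0 0 0.001" --pt "0 0 0.002" --pt "0 0 0.003" --pt "0 0 0.003" --yaw '[0,0,0,0]' --fingers '[255,255,255,255]'

```text
clock: 18.65
position: [521.3, -18.3, 74.9]
ee_rot: [0.73, -0.684, 0.005, -0.001]
contact_force: [-7.2, 0.9, 19.0]
gripper_width: -0.3
```

The travel has ended at z 74.9 with the force rising to 19 N, so the plate is against its lower stop. Checking with the cameras while holding.

Run:
```python
from m import *
b=get_image("scene")
for i in range(6): get_image("scene")
cv2.imwrite("pics/s9.png",cv2.resize(b[180:290,260:400],None,fx=5.5,fy=5.5,interpolation=2))
s=read_state();print(s["clock"],s["position"],s["contact_force"],np.abs(s["joint_vel"]).max())
meas(b,"scene",75,(240,380,200,300))
```

```text
19.0 [521.26746541 -18.29985605  74.88951986] [-6.14124606  1.52079623 18.84487866] 0.0017254414515713611
black [297.1 251.1] [511.1 -77.6  75. ] bar@113 [542.  -94.4 113. ] [74.5 19.4] 4.6
black [316.5 232.5] [476.   14.2  75. ] bar@113 [507.9  -5.3 113. ] [ 58.5 121.9] 59.7
wing@115 ctr [535.1  33.5] [28.  53.5] dir from +y ccw 0.515 35
disc+wing [506.5  16.1  75. ]
red [322.3 240.7] [515.9  10.4  75. ]
red [342.  230.5] [512.1  86.5  75. ]
plate ((519.1282958984375, 0.7928466796875), (151.20822143554688, 199.3601531982422), 3.5990607738494873) [[437.3999938964844, 95.5], [449.8999938964844, -103.4000015258789], [600.7999877929688, -93.9000015258789], [588.2999877929688, 105.0]]
```

View pics/s9.png

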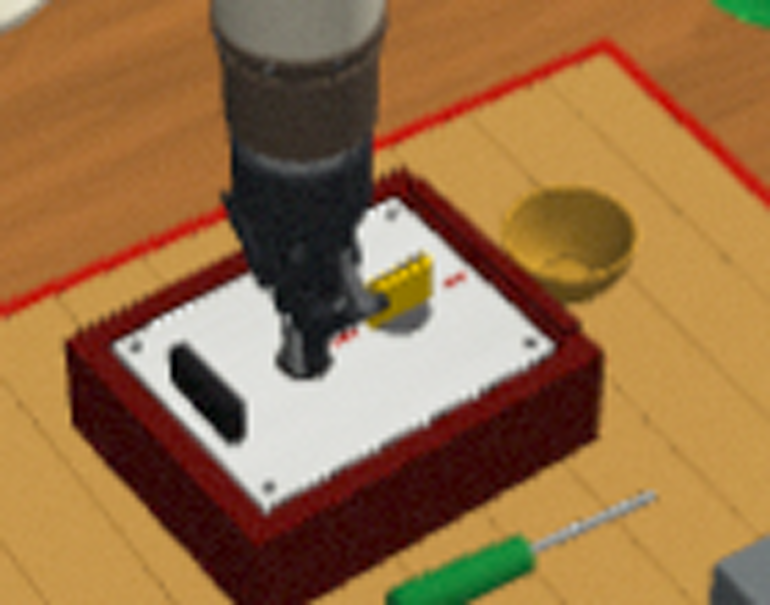

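The plate is flush with the frame with no side gap, still home, and the wing is still in line with the marks. The bowl and driver have not moved, and the hold is steady at 19 N. Handing in.

```bash
python3 -c "
from bench import *
print(job_done())"
```

```text
the job is handed in; nothing more can be done
None
```

I slid the cover home, turned the yellow wing clockwise into line with the red marks, and pressed the cover flush at the pad. I handed in at 19 s with the arm still holding it down.

My last checks:
- **Cover home:** the final push reached 11 N with no further movement. The plate centre measured (519, 1) mm both before and during pressing.
- **Wing aligned:** from the top view the wing's axis was 0.054 rad and the line of the marks 0.056 rad. Cruder fits gave 0.039, 0.068 and 0.094 rad, which I put down to pixel noise. The plate then went down well past the 2 mm limit under spring force alone.
- **Pressed flush:** the fingertips stopped at z = 74.9 mm. The hold stayed steady at about 19 N down, with about 6 N sideways. The picture shows no gap between the plate and the frame.
- **Surroundings:** in the final picture the bowl and driver have not moved. The other items were not in the final close-up; the arm never came near them.

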